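# Load the sample bottles and hold the inspection mirror on the ring mark

## Robot

A 6-joint arm with a two-finger parallel gripper is mounted at the origin on the work surface. World frame = base frame: x ahead of the robot, y to its left, z up, the work surface at z = 0. Lengths are in m, angles in rad, forces in N, time in s.
With the tool pointing down it reaches from about 0.25 to 0.725 m from the base axis. Payload 4 kg.
Tool frame: the origin (TCP) lies on the centre line of the jaws, within the pads' length; the fingertips stand 22 mm ahead of it and the grasp point (between the pads) lies 3 mm ahead of it; z points along the fingers, y is the line along which they close (so a half turn about z gives the same grasp; the last joint's range is limited). The gripper opens to 85 mm and grips with 20 to 120 N. Pads are 22 mm wide; open, the fingers measure 114 mm over their backs; the gripper's body (76 mm by 85 mm) begins 54 mm behind the grasp point. The pads swing forward as they close: fully open they stand 13 mm farther back than shut.
Start: joints at [-1.324, 0.241, 0.005, 1.335, 0, 1.571], TCP at [0.122, -0.485, 0.253] pointing down, gripper open.
Joint ranges: [-2.72, 2.72], [-1.05, 1.87], [-1.09, 1.28], [-1.99, 2.15], [-1.42, 1.44], [-3.14, 3.14]. Speed limits (rad/s): [2.79, 2.79, 3.14, 3.14, 3.14, 3.14].

## Interface

Orientations are given as a unit quaternion [x, y, z, w].
In Python, from workcell import bot gives the robot as it stands.
- The arm moves only by the shell command python3 -m inch 'ROWS'. ROWS is JSON, one flat list of numbers, 7 for each row, row after row: the shift along the world's x, y, z in mm, then the turn, a rotation vector about the world's x, y, z in rad, then the opening in per cent of the stroke, from 0 (shut) to 100 (fully open). A call has 1 to 8 rows; each row is the pose to reach, as a shift and turn from the pose commanded when the call began; what a row does not reach only later rows make up. A row lasts 1/12 s, in which the tool goes at most 41.7 mm and 7.16 degrees, less where a joint would pass 70% of its speed; a pose out of reach is approached as far as the arm can. A call with a gripper value outside its range is refused whole. The fingers move at their own pace and stop on an object; the grip force is fixed at half the most. Time passes only in rows, so rows that repeat a pose let the fingers close. It gives the time, the measured TCP pose, the force, the opening and the grip force at its end, in the units of the state.
- bot.get_obs(): the state, without advancing time (a new reading comes with each control period).
- bot.camera(name): name is "scene" or "side" or "wrist"; returns the picture (480x640x3 uint8, blue, green, red); there is no depth.
- bot.camera_info(name): a dict with "intrinsics" (3x3 intrinsics, pixels), "distortion" ([k1, k2, p1, p2, k3] as OpenCV has them; the pictures are not rectified), "camera_from_world" (4x4, takes a point from world to camera coordinates); the wrist camera has in their place "hand_eye" (4x4, takes a point from camera to tool coordinates, whose origin is the TCP and whose axes are the flange's). Camera axes: x right, y down, z forward; pixel columns grow to the right and rows downward; lengths in m; the calibration is good to about 2 mm. A picture is of the moment at which its call begins: read the wrist's pose just before it. camera_info takes no time and is no camera call.
- bot.job_done(): hands the job in; it is judged then, once.
Trained networks look in the newest picture that a camera, given by its name, has taken for a name from the list of things; names that differ only in an ending like _2 or _b are one class to them, and where a whole thing is asked for, a point or a joint stands for the part that bears it (a point fixed in the world has none). Each returns a list of dicts, best first, with "confidence" (0 to 1); they miss things now and then, are a little off and sometimes report something else, mostly with a low value. They report only what shows in the picture. A call takes as long as a camera call. They do not tell look-alikes from the thing itself.
- bot.silhouettes(camera, target): "mask" (480x640 bool, what is visible of it) and "uv" ([column, row] in pixels, amid what is visible of it).
- bot.spot_point(camera, target): "uv" ([column, row] in pixels: a listed point, or the origin of a listed thing).
The state is a dict: "clock": time; "joint_pos": joint angles; "joint_vel": joint speeds; "tau": joint torques, N m; "eef_pos": TCP position; "tool_rot": TCP orientation; "ft_force": force on the tool from outside, world axes, zero at the start; "ft_torque": the same for the moment, N m; "grip_width": finger opening in m; "grasp_force": force on a finger pad.
Only numpy, scipy, OpenCV 4.12 (cv2) and the standard library are available. Lean on these libraries where they do the work, as an engineer would, in place of code of your own. Each camera call takes 0.05 s, during which the arm holds its last target. There are 200 camera calls.

## Task

Stand the two loose sample bottles, the tall one and the short one, upright in empty cells of the divided crate, one per cell, leaving the jar in its cell. Then swing the spring-loaded mirror by its upright handle pin until the bench camera on the rail, looking into the mirror, sees the dark ring mark of the tall bottle in the middle of the glass, and finish while still gripping the pin and holding the mirror steady at that angle (it springs back if let go). Do not tip the bottles over or disturb the other things on the bench.

Things in the scene. Friction and masses are not known exactly. Their poses are not given: they have to be found in the camera images.
- tall: tall white plastic sample bottle with a grey cap, loose on the bench: body 38 mm diameter up to 106 mm, a short cone to 26 mm at 113 mm, cap 28 mm diameter, total height 130 mm, 100 to 200 g. It carries a dark ring mark. Origin at the centre of its underside, z up along its axis
- mark (a point): centre of the dark ring mark around the tall bottle, on the bottle's axis 98 mm above its underside (the ring is 10 mm tall)
- short: short white plastic sample bottle, loose on the bench: body 38 mm diameter up to 66 mm, cone, grey cap 28 mm diameter, total height 90 mm, 100 to 200 g, no ring mark. Origin at the centre of its underside, z up
- jar: squat white jar with a grey lid that already stands in one cell of the crate, 40 mm diameter, 53 mm high, loose. Origin at the centre of its underside. It stays in its cell
- crate: white divided crate, fixed to the bench, 132 x 132 mm, 45 mm high, 2 x 2 open cells; walls and dividers 4 mm thick (dividers 39 mm high), floor about 4 mm thick, cells 60 mm square inside with their centres at (+-32, +-32) mm in the crate's own x, y. Origin at the centre of its underside, z up; its yaw can be anything. Three cells are empty at the start
- axis (a point): point on the mirror's vertical turning axis, at the middle of the glass, 103 mm above the bench; fixed. Its x axis points along the 40 mm wide fixed rail from mirror to camera. The camera sees a thing in the middle of the glass when the glass faces halfway between the direction from here to the lens and the direction from here to the thing
- lens (a point): centre of the front glass of the bench camera, a small white box with a black lens on the rail, 195 mm from axis along the rail and 103 mm above the bench; it looks level along the rail at the mirror. Fixed
- mirror: upright mirror, glass 80 mm wide, 70 mm high, that turns about the vertical axis through axis. Origin on that axis at bench height; its x axis points the way the glass faces. At rest on a stop it faces 85 degrees anticlockwise (from above) of the direction from mirror to camera; it can turn 1.45 rad clockwise. A spring returns it: 0.1 N m at rest, 0.1 N m more per rad
- pin (a point): middle of the mirror's steel handle pin: upright, 12 mm diameter, 50 mm tall, free all round, standing on an arm (14 mm wide, 8 mm thick) behind the mirror, 90 mm from the turning axis, straight opposite to the way the glass faces, turning with the mirror. The point is 181 mm above the bench; pin foot on the arm 156 mm, pin top 206 mm above the bench
- line (a point): the camera's line of sight after the mirror: same place as axis, its x axis is level and points where the middle of the glass now shows to the camera; it turns twice as far as the mirror. At rest it points 170 degrees anticlockwise of the direction from mirror to camera
- dish: bystander: small petri dish, 60 mm diameter, 15 mm high, loose. Origin under its centre
- dish2: bystander: petri dish, 90 mm diameter, 15 mm high, loose. Origin under its centre
- beaker: bystander: open beaker, 64 mm diameter, 85 mm high, loose. Origin under its centre
- spatula: bystander: thin steel lab spatula 150 mm long, up to 14 mm wide, lying along its own x, loose. Origin at its underside
- stopper: bystander: dark rubber stopper, 38 mm diameter, 28 mm high, loose. Origin under its centre
- phone: bystander: black phone lying flat, 150 x 72 x 9 mm, loose. Origin under its centre
Mind the look-alikes: they are no part of the job. Leave any red look-alike of the short alone. Leave any turquoise look-alike of the tall alone.

How it is judged:
By the outcome, as a careful person would: the job done as asked, in the order asked, and still so for the second after the job is handed in, while the arm keeps its last pose, push and grip.
It also fails if it takes over 54 s, if anything falls off the work surface, if the arm or the gripper's body presses on something with over 40 N, if the wrist force passes 120 N, or if a joint passes its speed limit or range.

## Working session

There is one attempt and no reset: what is moved stays moved. The work goes in short steps, Python scripts to look and compute and a shell command to move; the robot and the scene stay as the last step left them, time stands still between calls to the robot, and variables do not carry over. Pictures are saved under pics/ and viewed, at most 12 in all, crops included, and the job is handed in when it is done.

```bash
mkdir -p pics; ls; python3 - <<'E'
from workcell import bot
import cv2,numpy as np
a=bot.camera("scene");b=bot.camera("side")
cv2.imwrite("pics/scene.png",a);cv2.imwrite("pics/side.png",b)
for c in("scene","side"):
  i=bot.camera_info(c);print(c,np.round(i["intrinsics"],1).tolist(),i["distortion"],np.round(np.linalg.inv(i["camera_from_world"]),3).tolist())
print(bot.camera_info("wrist"))
for n in["tall","short","jar","crate","axis","lens","mirror","pin","mark","beaker"]:
  for c in("scene","side"):
    print(n,c,[(np.round(d["uv"]).tolist(),round(d["confidence"],2)) for d in bot.spot_point(c,n)])
o=bot.get_obs();print(o)
E
```

```text
pics
scene [[585.6, 0.0, 306.7], [0.0, 585.6, 235.8], [0.0, 0.0, 1.0]] [0.00214832 0.         0.         0.         0.        ] [[0.581, 0.476, -0.661, 1.447], [0.814, -0.361, 0.455, -0.567], [-0.022, -0.802, -0.597, 0.936], [0.0, 0.0, 0.0, 1.0]]
side [[542.2, 0.0, 319.7], [0.0, 542.2, 249.1], [0.0, 0.0, 1.0]] [-0.01407875  0.          0.          0.          0.        ] [[-0.848, -0.358, 0.391, 0.154], [-0.53, 0.553, -0.643, 0.737], [0.014, -0.752, -0.659, 0.829], [0.0, 0.0, 0.0, 1.0]]
{'intrinsics': array([[370.03189706,   0.        , 317.66936709],
       [  0.        , 370.03189706, 236.53835696],
       [  0.        ,   0.        ,   1.        ]]), 'distortion': array([-0.06684288,  0.        ,  0.        ,  0.        ,  0.        ]), 'hand_eye': array([[-1.07482209e-04, -9.63450185e-01, -2.67887533e-01,
         6.75766711e-02],
       [ 9.99999886e-01,  2.08062626e-05, -4.76050500e-04,
         4.15910982e-04],
       [ 4.64224680e-04, -2.67887554e-01,  9.63450073e-01,
        -1.19673789e-01],
       [ 0.00000000e+00,  0.00000000e+00,  0.00000000e+00,
         1.00000000e+00]
[... 1033 characters left out ...]
'clock': 1.1, 'joint_pos': array([-1.32398957e+00,  2.40585046e-01,  4.96258081e-03,  1.33521445e+00,
       -2.46302470e-05,  1.57081912e+00]), 'joint_vel': array([-0.00081926, -0.00092164,  0.00055666, -0.00164246, -0.00054796,
       -0.00125814]), 'tau': array([-1.71898744e-03, -3.72224414e+01,  2.52693164e+01,  1.43603447e-03,
        1.97067472e-06,  3.39783689e-06]), 'eef_pos': array([ 0.12214187, -0.48482753,  0.25329963]), 'tool_rot': array([ 9.92396864e-01,  1.23079098e-01, -1.47194508e-05, -1.86217709e-05]), 'ft_force': array([ 0.43341696, -0.64145789, -0.46564946]), 'ft_torque': array([ 0.00063171, -0.04071963, -0.00753033]), 'grasp_force': 0.0, 'grip_width': 0.08527335326248385}
```

View pics/scene.png

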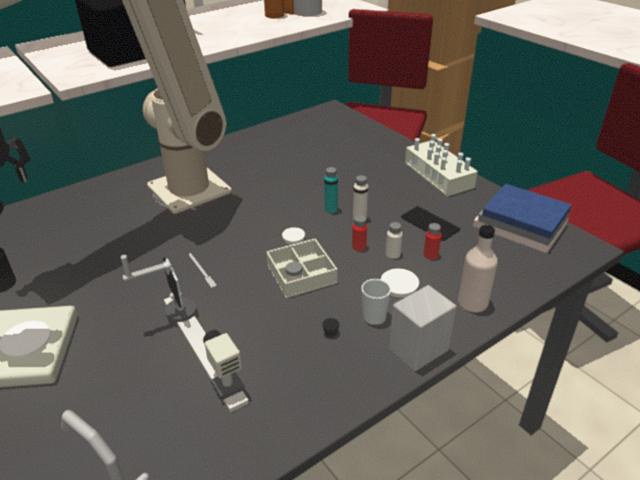

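View pics/side.png

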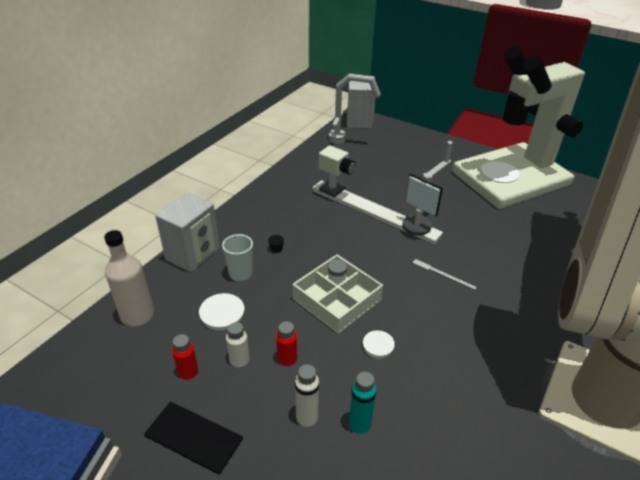

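In the scene view the candidates are:

| Thing | Scene pixel | Side pixel | Choice |
|---|---|---|---|
| White bottle with ring | (360,220) | (306,414) | tall |
| Turquoise bottle | (330,208) | (360,425) | leave |
| White short bottle | (395,252) | (239,359) | short |
| Red short bottles | (360,245), (431,256) | (286,360), (186,370) | leave |

The crate is at (302,268) with the jar in its left cell. The mirror is at (175,280), the pin at (126,266) and the lens at (208,337).

```bash
cat > h.py <<'E'
import cv2,numpy as np
from workcell import bot
from scipy.optimize import least_squares
from scipy.spatial.transform import Rotation as R
def cam(c):
    i=bot.camera_info(c)
    if c=="wrist":
        o=bot.get_obs();T=np.eye(4);T[:3,:3]=R.from_quat(o["tool_rot"]).as_matrix();T[:3,3]=o["eef_pos"]
        M=np.linalg.inv(T@i["hand_eye"])
    else: M=np.array(i["camera_from_world"])
    return np.array(i["intrinsics"]),np.array(i["distortion"]),M
def proj(c,P,k=None):
    K,d,M=k or cam(c);r=cv2.Rodrigues(M[:3,:3])[0]
    return cv2.projectPoints(np.array(P,float).reshape(-1,3),r,M[:3,3],K,d)[0][:,0]
def ray(c,uv,k=None):
    K,d,M=k or cam(c);n=cv2.undistortPoints(np.array([[uv]],float),K,d)[0,0]
    W=np.linalg.inv(M);return W[:3,3],W[:3,:3]@np.r_[n,1]
def onz(c,uv,z,k=None):
    o,v=ray(c,uv,k);return o+v*(z-o[2])/v[2]
def tri(*cu):
    A=np.zeros((3,3));b=np.zeros(3)
    for c,uv in cu:
        o,v=ray(c,uv);v/=np.linalg.norm(v);Q=np.eye(3)-np.outer(v,v);A+=Q;b+=Q@o
    p=np.linalg.solve(A,b);return p,[np.round(proj(c,p)[0]-uv,1).tolist() for c,uv in cu]
E
python3 - <<'E'
from h import *
np.set_printoptions(precision=4,suppress=True)
for c in("scene","side"):cv2.imwrite(f"pics/{c}2.png",0) if 0 else None
a=bot.camera("scene");b=bot.camera("side")
cr=lambda im,x,y,w,h,s:cv2.resize(im[y:y+h,x:x+w],None,fx=s,fy=s,interpolation=3)
cv2.imwrite("pics/crop.png",np.vstack([cr(a,250,160,200,140,4)[:,:800],]))
cv2.imwrite("pics/crop2.png",cr(b,130,260,260,180,3))
S={n:{c:bot.spot_point(c,n) for c in("scene","side")} for n in["tall","short","jar","crate","axis","lens","pin","mark","beaker","dish","dish2","stopper"]}
for n in["jar","crate","lens","pin","axis","beaker","dish","dish2","stopper"]:
    for q in S[n]["scene"][:2]:
        for r in S[n]["side"][:2]: print(n,*tri(("scene",q["uv"]),("side",r["uv"])))
for n in["tall","short"]:
  for c in("scene","side"):
    for q in S[n][c]: print(n,c,np.round(q["uv"]),onz(c,q["uv"],0)[:2])
for c in("scene","side"):
    for q in S["mark"][c]: print("mark",c,np.round(q["uv"]),onz(c,q["uv"],.098)[:2])
# crate fit: silhouette corners
for c in("scene","side"):
    m=[s for s in bot.silhouettes(c,"crate")][:1]
    for s in m: print(c,"crate",s["confidence"],s["mask"].sum(),cv2.approxPolyDP(max(cv2.findContours(s["mask"].astype(np.uint8),0,2)[0],key=cv2.contourArea),3,True)[:,0].tolist())
E
```

```text
jar [0.553  0.009  0.0056] [[0.1, 0.0], [0.1, -0.0]]
crate [ 0.5292  0.0388 -0.0032] [[-0.1, -0.0], [-0.1, 0.0]]
lens [ 0.6737 -0.2688  0.0981] [[0.5, 0.2], [0.4, -0.2]]
pin [ 0.4775 -0.3457  0.1792] [[0.8, 0.5], [0.7, -0.5]]
pin [ 0.6138 -0.1227  0.103 ] [[131.9, 20.3], [103.3, -67.9]]
axis [ 0.4943 -0.2539  0.0961] [[1.6, 0.9], [1.5, -0.8]]
axis [ 0.386   0.0076 -0.1564] [[85.1, 10.9], [90.1, -54.6]]
beaker [0.7435 0.0983 0.0049] [[-1.6, -0.2], [-1.7, 0.3]]
beaker [ 0.7247  0.1601 -0.0492] [[11.9, 0.9], [13.1, -2.3]]
dish [ 0.5334  0.1803 -0.045 ] [[-55.6, -19.8], [-75.5, 10.4]]
dish [ 0.7093  0.2104 -0.0051] [[0.3, 0.0], [0.4, -0.1]]
dish [0.4025 0.1141 0.0065] [[0.1, 0.0], [0.2, -0.1]]
dish [0.5809 0.1535 0.0821] [[54.6, 4.3], [67.0, -22.1]]
dish2 [ 0.5334  0.1803 -0.045 ] [[-55.6, -19.8], [-75.5, 10.4]]
dish2 [ 0.7093  0.2104 -0.0051] [[0.3, 0.0], [0.4, -0.1]]
dish2 [0.4025 0.1141 0.0065] [[0.1, 0.0], [0.2, -0.1]]
dish2 [0.5809 0.1535 0.0821] [[54.6, 4.3], [67.0, -22.1]]
stopper [ 0.7234 -0.0163  0.0013] [[0.3, 0.1], [0.3, -0.1]]
stopper [ 0.65   -0.1577  0.0304] [[73.9, 16.2], [59.3, -31.0]]
tall scene [359. 219.] [0.4344 0.3091]
tall side [311. 414.] [0.4292 0.3015]
tall side [361. 426.] [0.346  0.2755]
short scene [393. 255.] [0.6108 0.2736]
short scene [430. 256.] [0.671  0.3451]
short scene [360. 249.] [0.5393 0.2239]
short side [286. 360.] [0.5312 0.231 ]
short side [190. 370.] [0.6672 0.345 ]
short side [237. 360.] [0.6087 0.2799]
mark scene [362. 187.] [0.4282 0.3193]
mark scene [332. 178.] [0.3434 0.2826]
mark scene [203. 271.] [ 0.4861 -0.1889]
mark side [364. 390.] [0.3495 0.2716]
mark side [310. 384.] [0.4287 0.3087]
scene crate 0.55 2516 [[314, 239], [267, 252], [267, 264], [286, 296], [335, 281], [336, 269]]
side crate 0.93 3757 [[326, 262], [293, 284], [294, 298], [327, 326], [339, 331], [379, 302], [382, 286], [348, 262], [346, 280], [336, 286], [327, 278]]
```

View pics/crop.png

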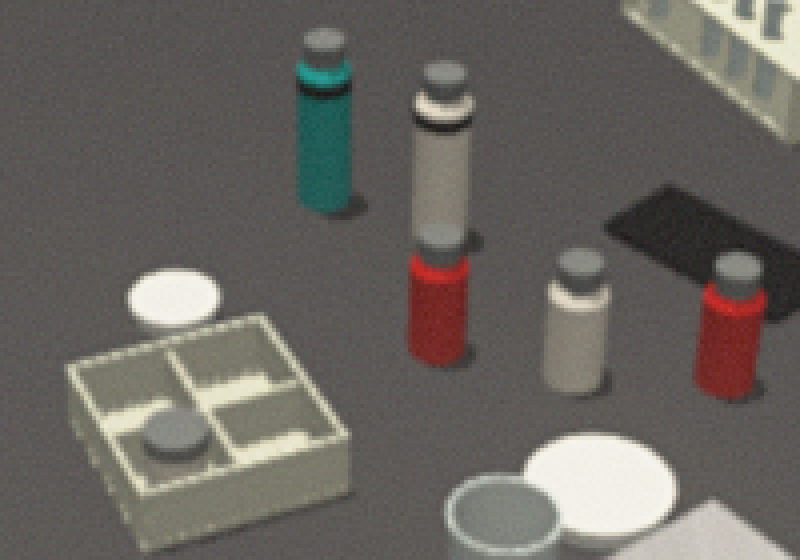

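The crop confirms it: white tall bottle with a ring at crop (443,150), white short at (578,320). Turquoise (325,120) and the reds (440,295), (732,330) are to be left. The jar is in the crate's left-lower cell. Next I fit the crate and the mirror.

```bash
python3 - <<'E'
from h import *
np.set_printoptions(precision=4,suppress=True)
C=np.array([onz("scene",p,.045)[:2] for p in[(316.2,238.8),(267.5,251.8),(285.8,283),(337.2,268.3)]])
c=C.mean(0);a=np.arctan2(*(C-c).T[::-1]);print("crate",c,np.linalg.norm(C-c,axis=1),np.degrees(a)-45, "cells")
yaw=np.mean([(x-np.pi/4)%(np.pi/2) for x in a]);
print("yaw",np.degrees(yaw))
for sx in(1,-1):
  for sy in(1,-1):
    v=R.from_euler('z',yaw).apply([.032*sx,.032*sy,0])[:2]+c;print(sx,sy,v)
c2={n:{k:bot.spot_point(k,n) for k in("scene","side")} for n in("axis","lens","pin","jar")}
def f(p):
    x,y,t=p;u=lambda d:np.array([np.cos(t+d),np.sin(t+d)])
    A=np.array([x,y]);P={"axis":np.r_[A,.103],"lens":np.r_[A+.195*u(0),.103],"pin":np.r_[A-.09*u(np.radians(85)),.181]}
    return np.concatenate([proj(k,P[n])[0]-c2[n][k][0]["uv"] for n in P for k in("scene","side") if c2[n][k]])
s=least_squares(f,[.49,-.254,-.1],loss="soft_l1");print(s.x,np.degrees(s.x[2]),f(s.x).round(1))
E
```

```text
crate [0.5324 0.0463] [0.0912 0.0911 0.091  0.091 ] [  76.1086 -192.3565 -103.8261  -12.4464] cells
yaw 76.86990686971127
1 1 [0.5085 0.0847]
1 -1 [0.5708 0.0702]
-1 1 [0.494  0.0224]
-1 -1 [0.5563 0.0078]
[ 0.4906 -0.2555 -0.0905] -5.187538770019199 [-0.3 -2.2  3.7 -3.1  0.9  2.8 -2.6 -4.   0.8 -1.2  1.7 -0.5]
```

```bash
python3 -m inch '[160,250,60,0,0,0.24,100, 160,250,60,0,0,0.24,100, 160,250,60,0,0,0.24,100, 160,250,60,0,0,0.24,100, 160,250,60,0,0,0.24,100, 160,250,60,0,0,0.24,100, 160,250,60,0,0,0.24,100, 160,250,60,0,0,0.24,100]'; python3 -c "
from h import *;print(bot.get_obs()['joint_pos'])"
```

```text
clock: 3.57
eef_pos: [0.2842, -0.2313, 0.3149]
tool_rot: [0.97, 0.244, 0.002, 0.0]
ft_force: [-0.2, -0.1, -0.3]
grip_width: 0.085
grasp_force: 0.0
[-0.68454774 -0.04945324 -0.16100625  1.45672453  0.00198676  1.96462509]
```

```bash
python3 -m inch '[160,250,0,0,0,0.1,100, 160,250,0,0,0,0.1,100, 160,250,0,0,0,0.1,100, 160,250,0,0,0,0.1,100, 160,250,0,0,0,0.1,100, 160,250,0,0,0,0.1,100, 160,250,0,0,0,0.1,100, 160,250,0,0,0,0.1,100]'; python3 -m inch '[165,258,-55,0,0,0.13,75, 165,258,-55,0,0,0.13,75, 165,258,-55,0,0,0.13,75, 165,258,-55,0,0,0.13,75, 165,258,-55,0,0,0.13,75, 165,258,-55,0,0,0.13,75, 165,258,-55,0,0,0.13,75, 165,258,-55,0,0,0.13,75]'
cat > look.py <<'E'
from h import *
import sys
np.set_printoptions(precision=4,suppress=True)
o=bot.get_obs();k=cam("wrist");im=bot.camera("wrist");cv2.imwrite("pics/%s.png"%sys.argv[1],im)
print(o["eef_pos"],R.from_quat(o["tool_rot"]).as_matrix().T[0],o["clock"])
for n in sys.argv[2:]:
    n,z=n.split(":")
    for q in bot.spot_point("wrist",n): print(n,np.round(q["uv"]),round(q["confidence"],2),onz("wrist",q["uv"],float(z),k)[:2])
E
python3 look.py w1 short:0
```

```text
clock: 4.23
eef_pos: [0.4449, 0.0201, 0.3129]
tool_rot: [0.956, 0.293, 0.001, -0.001]
ft_force: [0.7, -0.8, 0.0]
grip_width: 0.0857
grasp_force: 0.0
clock: 4.9
eef_pos: [0.6082, 0.2767, 0.2555]
tool_rot: [0.936, 0.352, -0.001, -0.0]
ft_force: [-0.7, -0.6, -0.5]
grip_width: 0.0639
grasp_force: 0.0
[0.6082 0.2767 0.2555] [ 0.7521  0.6591 -0.0011] 4.9
short [306. 284.] 0.74 [0.5313 0.2265]
short [303. 112.] 0.71 [0.6651 0.3454]
short [315. 205.] 0.61 [0.6036 0.2766]
```

View pics/w1.png

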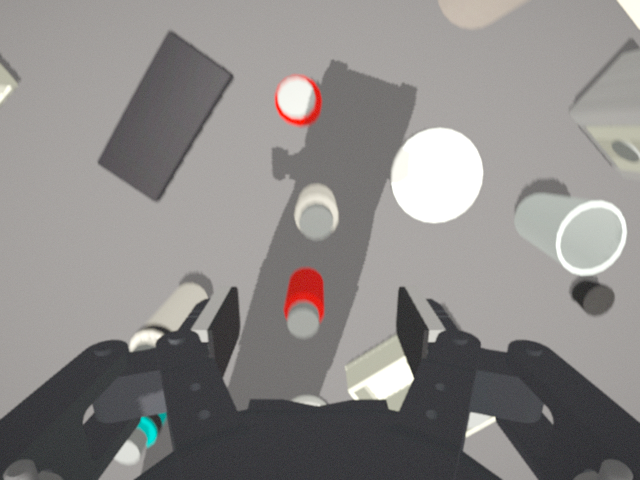

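The white short bottle is in the middle, with its cap centre at (317,222). The reds are at (303,320) and (298,98), and the tall is at lower left.

```bash
python3 - <<'E'
from h import *
print(onz("wrist",(317,222),.09), onz("wrist",(304,322),.09), onz("wrist",(298,98),.09),onz("wrist",(436,175),.015),proj("wrist",[bot.get_obs()["eef_pos"]+[0,0,-.003]]))
E
```

```text
[0.60700185 0.27610618 0.09      ] [0.53346044 0.22647688 0.09      ] [0.66775718 0.34776107 0.09      ] [0.70493756 0.20864438 0.015     ] [[317.04045636 323.41242807]]
```

```bash
python3 -m inch '[-1,-1,-80,0,0,0,75, -1,-1,-110,0,0,0,75, -1,-1,-140,0,0,0,75, -1,-1,-165,0,0,0,75, -1,-1,-180,0,0,0,75, -1,-1,-188,0,0,0,75, -1,-1,-188,0,0,0,30, -1,-1,-188,0,0,0,30]'; python3 -m inch '[0,0,0,0,0,0,30, 0,0,0,0,0,0,30, 0,0,0,0,0,0,30, 0,0,0,0,0,0,30, 0,0,20,0,0,0,30, 0,0,50,0,0,0,30, 0,0,90,0,0,0,30, 0,0,90,0,0,0,30]'
```

```text
clock: 5.67
eef_pos: [0.6069, 0.2718, 0.0719]
tool_rot: [0.937, 0.35, 0.001, -0.0]
ft_force: [-0.4, 0.6, 0.7]
grip_width: 0.0409
grasp_force: 0.3
clock: 6.33
eef_pos: [0.6101, 0.274, 0.1697]
tool_rot: [0.936, 0.351, 0.007, -0.0]
ft_force: [2.9, 0.7, 1.2]
grip_width: 0.0358
grasp_force: 60.1
```

```bash
python3 look.py w2; python3 - <<'E'
from h import *
b=bot.camera("side");w=cv2.imread("pics/w2.png")
cv2.imwrite("pics/c3.png",np.hstack([cv2.resize(b[230:410,150:350],(440,396)),cv2.resize(w[150:400,200:440],(360,375))[:396] if 0 else cv2.resize(w[150:400,200:440],(360,396))]))
print(bot.get_obs()["eef_pos"],bot.get_obs()["ft_force"])
E
```

```text
[0.6101 0.274  0.1697] [0.7537 0.6571 0.014 ] 6.3333
[0.60770694 0.27297367 0.16355849] [ 0.25415108  0.1305809  -1.7019538 ]
```

View pics/c3.png

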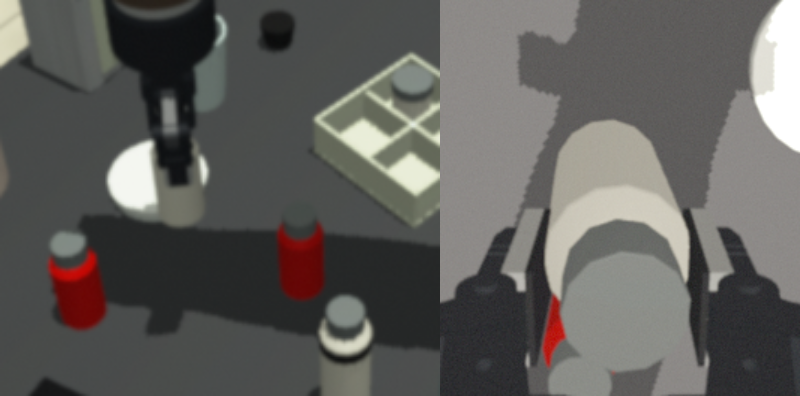

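```bash
python3 -m inch '[-7,-40,20,0,0,0,30, -14,-80,20,0,0,0,30, -21,-120,20,0,0,0,30, -28,-155,20,0,0,0,30, -33,-185,20,0,0,0,30, -36,-203,20,0,0,0,30, -36,-203,20,0,0,0,30, -36,-203,20,0,0,0,30]'; python3 -m inch '[0,0,0,0,0,0,30]'; python3 - <<'E'
from h import *
o=bot.get_obs();print(o["eef_pos"],o["grip_width"])
k=cam("wrist");im=bot.camera("wrist");cv2.imwrite("pics/w3.png",im)
c=np.array([.5324,.0463]);a=np.radians(76.87);Rz=np.array([[np.cos(a),-np.sin(a)],[np.sin(a),np.cos(a)]])
for x in(-.066,0,.066):
  for y in(-.066,0,.066):
    p=proj("wrist",[[*(c+Rz@[x,y]),.045 if x and y else .045]],k)[0];cv2.circle(im,tuple(int(v) for v in p),3,(0,0,255),-1)
cv2.imwrite("pics/w3b.png",im)
E
```

```text
clock: 7.1
eef_pos: [0.5692, 0.0681, 0.1791]
tool_rot: [0.937, 0.35, -0.001, -0.001]
ft_force: [-0.4, 1.1, -1.3]
grip_width: 0.0358
grasp_force: 60.1
clock: 7.18
eef_pos: [0.5698, 0.0696, 0.1793]
tool_rot: [0.936, 0.351, -0.001, -0.0]
ft_force: [1.0, 0.5, -1.7]
grip_width: 0.0357
grasp_force: 60.1
[0.56975537 0.06955437 0.1793478 ] 0.035720842490099936
```

View pics/w3b.png

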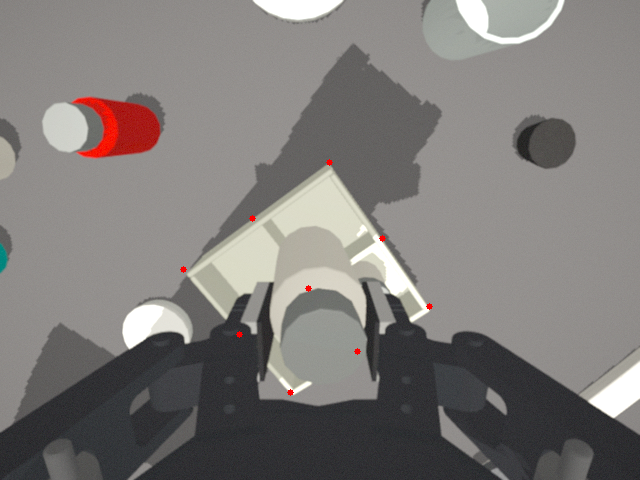

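```bash
python3 -m inch '[1,0,-35,0,0,0,30, 1,0,-65,0,0,0,30, 1,0,-88,0,0,0,30, 1,0,-99,0,0,0,30, 1,0,-103,0,0,0,30, 1,0,-105,0,0,0,30, 1,0,-106,0,0,0,30, 1,0,-106,0,0,0,30]'; python3 -m inch '[0,0,0,0,0,0,30,0,0,0,0,0,0,30]'
```

```text
clock: 7.9
eef_pos: [0.5713, 0.0709, 0.0762]
tool_rot: [0.936, 0.352, 0.001, -0.0]
ft_force: [-3.4, 1.0, 5.0]
grip_width: 0.0358
grasp_force: 60.9
clock: 8.07
eef_pos: [0.5716, 0.0708, 0.0761]
tool_rot: [0.936, 0.352, 0.001, -0.0]
ft_force: [-3.0, 0.8, 5.3]
grip_width: 0.0358
grasp_force: 60.9
```

```bash
python3 -m inch '[0,0,1,0,0,0,40, 0,0,1,0,0,0,50, 0,0,1,0,0,0,62, 0,0,1,0,0,0,62, 0,0,20,0,0,0,62, 0,0,60,0,0,0,62, 0,0,100,0,0,0,62, 0,0,140,0,0,0,62]'; python3 - <<'E'
from h import *
b=bot.camera("side");print(bot.get_obs()["eef_pos"])
cv2.imwrite("pics/c4.png",cv2.resize(b[220:360,250:420],None,fx=3,fy=3))
E
```

```text
clock: 8.73
eef_pos: [0.5706, 0.0691, 0.2153]
tool_rot: [0.936, 0.351, -0.001, -0.0]
ft_force: [1.7, 0.6, 0.3]
grip_width: 0.0531
grasp_force: 0.0
[0.57498459 0.06959278 0.22524687]
```

View pics/c4.png

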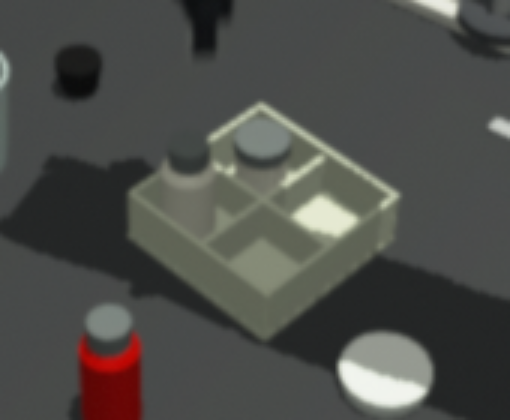

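The short bottle stands upright in the left cell (190,190), and the jar is still in its cell (262,150). Next is the tall bottle.

```bash
python3 -m inch '[-142,237,55,0,0,0,70, -142,237,55,0,0,0,70, -142,237,55,0,0,0,70, -142,237,55,0,0,0,70, -142,237,55,0,0,0,70, -142,237,55,0,0,0,70, -142,237,55,0,0,0,70, -142,237,55,0,0,0,70]'; python3 -m inch '[0,0,0,0,0,0,70,0,0,0,0,0,0,70]';python3 look.py w5 tall:0 mark:.098; python3 - <<'E'
from h import *
im=cv2.imread("pics/w5.png");e=bot.get_obs()["eef_pos"]
for p in([e[0],e[1],.13],[e[0],e[1],0],[.43,.308,0]): cv2.circle(im,tuple(int(v) for v in proj("wrist",[p])[0]),3,(0,0,255),-1)
cv2.imwrite("pics/w5b.png",im)
E
```

```text
clock: 9.45
eef_pos: [0.4269, 0.3111, 0.2707]
tool_rot: [0.935, 0.354, 0.001, -0.002]
ft_force: [0.3, -0.3, -0.2]
grip_width: 0.0597
grasp_force: 0.0
clock: 9.62
eef_pos: [0.4292, 0.3059, 0.2689]
tool_rot: [0.936, 0.351, -0.0, 0.0]
ft_force: [-0.4, 0.3, -0.1]
grip_width: 0.0597
grasp_force: 0.0
[0.4292 0.3059 0.2689] [ 0.7536  0.6573 -0.0005] 9.6167
tall [317. 198.] 0.88 [0.4305 0.3073]
tall [292. 270.] 0.68 [0.3499 0.2749]
mark [284. 312.] 0.9 [0.3492 0.2747]
mark [312. 217.] 0.64 [0.4289 0.3111]
```

View pics/w5b.png

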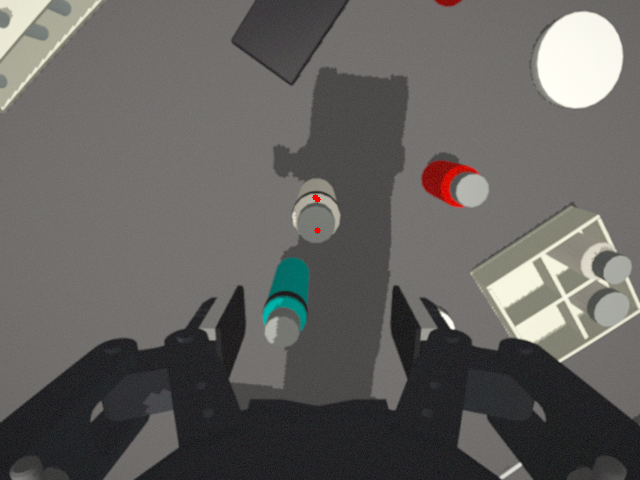

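The white tall bottle is at (316,223), with turquoise behind it at (290,310) and the closing line clear. I'll correct by about 3 mm and grasp.

```bash
python3 -m inch '[3,3,-40,0,0,0,70, 3,3,-80,0,0,0,70, 3,3,-115,0,0,0,70, 3,3,-145,0,0,0,70, 3,3,-162,0,0,0,70, 3,3,-172,0,0,0,70, 3,3,-172,0,0,0,70, 3,3,-172,0,0,0,45]'; python3 -m inch '[0,0,0,0,0,0,30, 0,0,0,0,0,0,30, 0,0,0,0,0,0,30, 0,0,0,0,0,0,30, 0,0,0,0,0,0,30]'; python3 -m inch '[0,0,20,0,0,0,30, 0,0,50,0,0,0,30, 0,0,80,0,0,0,30, 0,0,110,0,0,0,30,  0,0,130,0,0,0,30, 0,0,130,0,0,0,30, 0,0,130,0,0,0,30]'
```

```text
clock: 10.43
eef_pos: [0.4328, 0.3086, 0.0975]
tool_rot: [0.937, 0.35, -0.0, 0.0]
ft_force: [1.1, 0.5, -0.3]
grip_width: 0.0493
grasp_force: 0.0
clock: 10.85
eef_pos: [0.4333, 0.3099, 0.0989]
tool_rot: [0.936, 0.351, 0.002, -0.0]
ft_force: [-0.4, -0.3, 6.1]
grip_width: 0.0363
grasp_force: 60.6
clock: 11.43
eef_pos: [0.4325, 0.3096, 0.2282]
tool_rot: [0.936, 0.351, 0.001, -0.0]
ft_force: [0.2, -0.6, -1.9]
grip_width: 0.0365
grasp_force: 60.4
```

```bash
python3 -m inch '[8,-40,0,0,0,0,30, 17,-80,0,0,0,0,30, 25,-120,0,0,0,0,30, 34,-160,0,0,0,0,30, 42,-200,0,0,0,0,30, 51,-240,0,0,0,0,30, 58,-273,0,0,0,0,30, 61,-288,0,0,0,0,30]'; python3 -m inch '[0,0,0,0,0,0,30,0,0,0,0,0,0,30]'; python3 - <<'E'
from h import *
o=bot.get_obs();print(o["eef_pos"],o["grip_width"])
k=cam("wrist");im=bot.camera("wrist");cv2.imwrite("pics/w6.png",im)
c=np.array([.5324,.0463]);a=np.radians(76.87);Rz=np.array([[np.cos(a),-np.sin(a)],[np.sin(a),np.cos(a)]])
for x in(-.066,0,.066):
  for y in(-.066,0,.066):
    p=proj("wrist",[[*(c+Rz@[x,y]),.045]],k)[0];cv2.circle(im,tuple(int(v) for v in p),3,(0,0,255),-1)
e=o["eef_pos"];p=proj("wrist",[[e[0],e[1],e[2]-.098]],k)[0];cv2.circle(im,tuple(int(v) for v in p),3,(255,0,0),-1)
cv2.imwrite("pics/w6b.png",im)
E
```

```text
clock: 12.1
eef_pos: [0.4922, 0.0173, 0.225]
tool_rot: [0.937, 0.349, -0.002, 0.0]
ft_force: [0.2, 1.3, -0.8]
grip_width: 0.0364
grasp_force: 60.6
clock: 12.27
eef_pos: [0.492, 0.0204, 0.2253]
tool_rot: [0.937, 0.35, -0.002, -0.001]
ft_force: [-0.2, 0.2, -0.7]
grip_width: 0.0363
grasp_force: 60.6
[0.49199201 0.02038126 0.22529197] 0.036256262107165496
```

View pics/w6b.png

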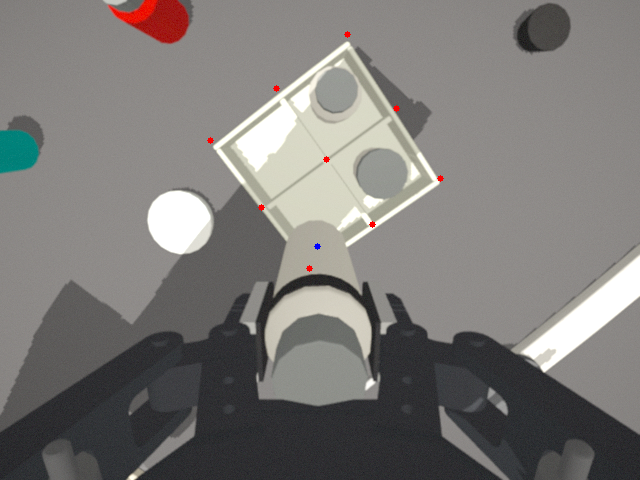

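```bash
python3 -m inch '[1,0,-38,0,0,0,30, 1,0,-70,0,0,0,30, 1,0,-95,0,0,0,30, 1,0,-110,0,0,0,30, 1,0,-116,0,0,0,30, 1,0,-120,0,0,0,30, 1,0,-123,0,0,0,30, 1,0,-125,0,0,0,30]'; python3 -m inch '[0,0,0,0,0,0,30,0,0,0,0,0,0,30]'
```

```text
clock: 12.98
eef_pos: [0.4948, 0.0218, 0.1029]
tool_rot: [0.936, 0.351, 0.001, 0.0]
ft_force: [-1.4, 0.6, 7.9]
grip_width: 0.0366
grasp_force: 61.7
clock: 13.15
eef_pos: [0.4949, 0.0213, 0.1033]
tool_rot: [0.936, 0.351, 0.001, 0.0]
ft_force: [1.1, -0.1, -1.3]
grip_width: 0.0364
grasp_force: 60.7
```

```bash
python3 -m inch '[0,0,-2,0,0,0,30, 0,0,-2,0,0,0,30, 0,0,-2,0,0,0,30]' ; python3 -m inch '[0,0,1,0,0,0,40, 0,0,1,0,0,0,50, 0,0,1,0,0,0,60, 0,0,1,0,0,0,65, 0,0,1,0,0,0,65, 0,0,40,0,0,0,65, 0,0,80,0,0,0,65, 0,0,120,0,0,0,65]'
```

```text
clock: 13.4
eef_pos: [0.4953, 0.0214, 0.1029]
tool_rot: [0.936, 0.351, 0.002, 0.0]
ft_force: [-3.4, 0.6, 11.5]
grip_width: 0.0361
grasp_force: 62.1
clock: 14.07
eef_pos: [0.4932, 0.0211, 0.2207]
tool_rot: [0.936, 0.351, -0.002, -0.0]
ft_force: [1.4, 0.7, 0.5]
grip_width: 0.0554
grasp_force: 0.0
```

```bash
python3 -m inch '[0,-30,40,0,0,0.12,65, -4,-70,80,0,0,0.24,65, -8,-110,85,0,0,0.36,65, -10,-150,85,0,0,0.48,65, -12,-190,85,0,0,0.6,65, -14,-230,85,0,0,0.68,65, -15,-270,85,0,0,0.68,65, -16,-310,85,0,0,0.68,65]'; python3 -m inch '[-2,-35,0,0,0,0,65, -2,-35,0,0,0,0,65, -2,-35,0,0,0,0,65]'; python3 look.py w7 pin:.181 axis:.103 lens:.103 ; python3 - <<'E'
from h import *
b=bot.camera("side");w=cv2.imread("pics/w7.png")
cv2.imwrite("pics/w7b.png",np.hstack([w[:,:480],cv2.resize(b[150:390,260:420],(320,480))]))
for n in("mark","tall"):
  for q in bot.spot_point("side",n): print(n,np.round(q["uv"]),round(q["confidence"],2),onz("side",q["uv"],.102 if n=="mark" else .004)[:2])
print(proj("wrist",[[.4747,-.344,.206],[.4906,-.2555,.138]]))
E
```

```text
clock: 14.73
eef_pos: [0.4784, -0.2674, 0.3053]
tool_rot: [0.766, 0.643, 0.0, 0.0]
ft_force: [0.5, -0.0, 0.6]
grip_width: 0.0554
grasp_force: 0.0
clock: 14.98
eef_pos: [0.4762, -0.3024, 0.3041]
tool_rot: [0.767, 0.641, -0.0, -0.001]
ft_force: [-0.0, -0.5, -1.2]
grip_width: 0.0557
grasp_force: 0.0
[ 0.4762 -0.3024  0.3041] [0.177  0.9842 0.0008] 14.9833
pin [323. 297.] 0.62 [ 0.4717 -0.347 ]
axis [320. 161.] 0.56 [ 0.4861 -0.2581]
lens [541. 138.] 0.67 [ 0.6769 -0.2709]
mark [363. 264.] 0.93 [0.4911426  0.01816046]
mark [363. 390.] 0.81 [0.35002092 0.27606843]
mark [191. 434.] 0.37 [0.52484392 0.47800977]
tall [355. 293.] 0.88 [0.50569053 0.01192026]
tall [362. 427.] 0.78 [0.34232357 0.27754298]
tall [314. 300.] 0.18 [0.5694611  0.07405799]
[[325.65746062 311.61248333]
 [325.18332003 163.72703265]]
```

View pics/w7b.png

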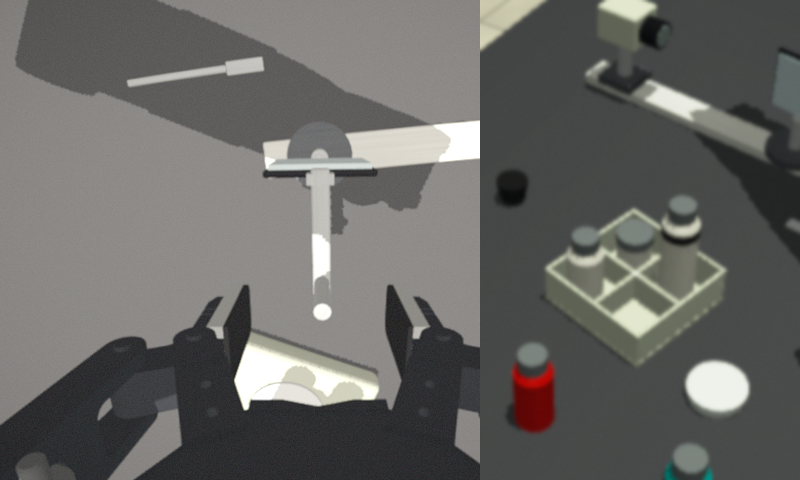

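The tall bottle stands upright in the right cell (side crop 680,250), with the short and jar unmoved. The pin top is at (322,312) and the mirror axis is near (319,165). I'll get the rail and glass directions from straight edges and refit the axis.

```bash
python3 - <<'E'
from h import *
np.set_printoptions(precision=4,suppress=True)
im=cv2.imread("pics/w7.png");k=cam("wrist");g=cv2.cvtColor(im,6)
L=cv2.createLineSegmentDetector().detect(g)[0][:,0]
for l in L:
    if np.hypot(l[2]-l[0],l[3]-l[1])<45 or min(l[1],l[3])>320: continue
    z=.01 if 0 else .05
    out=[]
    for z in(.01,.138):
        a=onz("wrist",l[:2],z,k);b=onz("wrist",l[2:],z,k);v=(b-a)[:2]
        out.append(round(float(np.degrees(np.arctan2(v[1],v[0]))%180),2))
    print(l.round(),out)
obs=[]
for _ in range(3):
    bot.camera("wrist");kk=cam("wrist")
    for n in("axis","lens","pin"):
        q=bot.spot_point("wrist",n)
        if q: obs.append((n,"wrist",kk,q[0]["uv"],1.))
    for c in("scene","side"):
        bot.camera(c)
        for n in("axis","lens","pin"):
            q=bot.spot_point(c,n)
            if q and q[0]["confidence"]>.5: obs.append((n,c,cam(c),q[0]["uv"],1.))
def f(p,r=0):
    x,y,t=p;u=lambda d:np.array([np.cos(t+d),np.sin(t+d)]);A=np.array([x,y])
    P={"axis":np.r_[A,.103],"lens":np.r_[A+.195*u(0),.103],"pin":np.r_[A-.09*u(np.radians(85)),.181]}
    return np.concatenate([(proj(c,P[n],kk)[0]-uv)*w for n,c,kk,uv,w in obs])
for S in(("wrist",),("scene","side"),("wrist","scene","side")):
    O=obs;obs=[o for o in O if o[1] in S];s=least_squares(f,[.49,-.254,-.08],loss="soft_l1");print(S,s.x,np.degrees(s.x[2]),np.sqrt((s.fun**2).mean()));obs=O
E
```

```text
[263. 170. 373. 168.] [171.05, 171.05]
[522. 116. 343. 133.] [176.08, 176.08]
[374. 167. 522. 154.] [175.87, 175.87]
[588. 166. 638. 162.] [175.87, 175.87]
[311. 187. 312. 293.] [80.45, 80.45]
[330. 289. 330. 186.] [80.75, 80.75]
[224.  64. 127.  79.] [176.81, 176.81]
[638. 104. 557. 109.] [175.83, 175.83]
[129.  86. 226.  71.] [176.93, 176.93]
[369. 162. 272. 164.] [171.01, 171.01]
[237. 147. 149. 112.] [148.52, 148.52]
[90. 96. 41. 80.] [150.91, 150.91]
[345.  90. 410. 115.] [150.85, 150.85]
[571. 337. 618. 315.] [17.74, 17.74]
[15. 58. 27.  0.] [57.98, 57.98]
[189.  11. 276.  48.] [146.92, 146.92]
[301.  63. 344.  90.] [139.1, 139.1]
[145. 108.  98.  91.] [148.79, 148.79]
('wrist',) [ 0.4852 -0.2574 -0.07  ] -4.01332423646801 1.3120106220008552
('scene', 'side') [ 0.4883 -0.256  -0.0835] -4.784964301823283 1.6044237367175078
('wrist', 'scene', 'side') [ 0.4858 -0.2571 -0.0717] -4.106126999359197 1.631254138959058
```

```bash
python3 - <<'E'
from h import *
o=bot.get_obs();print(o["clock"],o["eef_pos"])
print(onz("wrist",(322,312),.206))
E
```

```text
17.1333 [ 0.47685116 -0.30056124  0.30522299]
[ 0.47184186 -0.34489729  0.206     ]
```

```bash
python3 -m inch '[-4.5,-35,0,0,0,0,60, -4.5,-43,0,0,0,0.02,50, -4.5,-43,-40,0,0,0.02,50, -4.5,-43,-75,0,0,0.02,50, -4.5,-43,-100,0,0,0.02,50, -4.5,-43,-113,0,0,0.02,50, -4.5,-43,-118,0,0,0.02,50, -4.5,-43,-118,0,0,0.02,50]'; python3 look.py w8 pin:.181; python3 - <<'E'
from h import *
w=cv2.imread("pics/w8.png");cv2.imwrite("pics/w8b.png",w[100:460,120:520])
E
```

```text
clock: 17.8
eef_pos: [0.4717, -0.3431, 0.1858]
tool_rot: [0.759, 0.651, -0.0, -0.002]
ft_force: [0.5, 0.6, -1.0]
grip_width: 0.0431
grasp_force: 0.0
[ 0.4717 -0.3431  0.1858] [0.1534 0.9882 0.0014] 17.8
pin [318. 330.] 0.88 [ 0.4713 -0.347 ]
```

View pics/w8b.png

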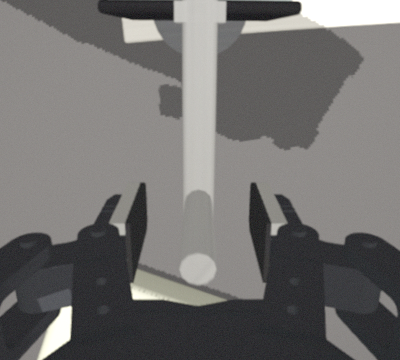

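The pin is centred between the pads (198,265 in the crop). I'll close on it.

```bash
python3 -m inch '[0,-2,0,0,0,0,30, 0,-2,0,0,0,0,10, 0,-2,0,0,0,0,0, 0,-2,0,0,0,0,0, 0,-2,0,0,0,0,0, 0,-2,0,0,0,0,0, 0,-2,0,0,0,0,0, 0,-2,0,0,0,0,0]'; python3 - <<'E'
from h import *
print(bot.get_obs()["eef_pos"])
A=np.array([.486,-.2565]);p=np.array([.472,-.3450])
for d in np.arange(5,45,5).tolist()+[38.9]:
    v=R.from_euler('z',-d,degrees=True).apply(np.r_[p-A,0])[:2]+A-p;print(d,(v*1000).round(1),round(-np.radians(d),3))
E
```

```text
clock: 18.57
eef_pos: [0.4715, -0.3462, 0.189]
tool_rot: [0.76, 0.65, -0.001, 0.001]
ft_force: [-4.1, 0.4, 5.0]
grip_width: 0.0105
grasp_force: 58.4
[ 0.4714632  -0.34617766  0.1889602 ]
5 [-7.7  1.6] -0.087
10 [-15.2   3.8] -0.175
15 [-22.4   6.6] -0.262
20 [-29.4  10.1] -0.349
25 [-36.1  14.2] -0.436
30 [-42.4  18.9] -0.524
35 [-48.2  24. ] -0.611
40 [-53.6  29.7] -0.698
38.9 [-52.5  28.4] -0.679
```

```bash
python3 -m inch '[-4,1,0,0,0,-0.045,0, -11.5,2.6,0,0,0,-0.13,0, -19,5.2,0,0,0,-0.22,0, -26,8.3,0,0,0,-0.305,0, -33,12,0,0,0,-0.393,0, -39.3,16.5,0,0,0,-0.48,0, -45.5,21.5,0,0,0,-0.57,0, -50,25.8,0,0,0,-0.64,0]';  python3 -m inch '[-2.5,2.6,0,0,0,-0.039,0, -2.5,2.6,0,0,0,-0.039,0, -2.5,2.6,0,0,0,-0.039,0, -2.5,2.6,0,0,0,-0.039,0]'; python3 look.py w9 pin:.181; python3 - <<'E'
from h import *
np.set_printoptions(precision=4,suppress=True)
im=cv2.imread("pics/w9.png");k=cam("wrist");g=cv2.cvtColor(im,6)
for l in cv2.createLineSegmentDetector().detect(g)[0][:,0]:
    if np.hypot(l[2]-l[0],l[3]-l[1])<45 or min(l[1],l[3])>330: continue
    a=onz("wrist",l[:2],.1,k);b=onz("wrist",l[2:],.1,k);v=(b-a)[:2]
    print(l.round(),round(float(np.degrees(np.arctan2(v[1],v[0]))%180),2))
O=[]
for c in("scene","side"):
    b=bot.camera(c)
    for n,z in(("mark",.102),("tall",.004),("short",.004),("line",.103),("axis",.103)):
        print(n,c,[(np.round(q["uv"]).tolist(),round(q["confidence"],2),onz(c,q["uv"],z)[:2].round(3).tolist()) for q in bot.spot_point(c,n)[:4]])
    cv2.imwrite(f"pics/fin_{c}.png",b); O.append(b)
cv2.imwrite("pics/fin.png",np.hstack([cv2.resize(O[0][150:370,90:420],(400,267)),cv2.resize(O[1][120:440,200:500],(250,267))]) if 0 else np.hstack([cv2.resize(O[0][150:370,90:420],(400,300)),cv2.resize(O[1][120:440,200:500],(400,300))]))
E
```

```text
clock: 19.23
eef_pos: [0.4222, -0.321, 0.189]
tool_rot: [0.926, 0.376, -0.0, 0.002]
ft_force: [-1.1, -3.0, 3.1]
grip_width: 0.0104
grasp_force: 58.6
clock: 19.57
eef_pos: [0.42, -0.3188, 0.189]
tool_rot: [0.933, 0.361, -0.0, 0.002]
ft_force: [-2.7, -4.0, 7.3]
grip_width: 0.0104
grasp_force: 59.1
[ 0.42   -0.3188  0.189 ] [ 0.7396  0.6731 -0.0018] 19.5667
pin [320. 318.] 0.78 [ 0.4205 -0.3202]
[334.  92. 404.  91.] 132.88
[223.  94. 296.  92.] 133.34
[287. 115. 239. 115.] 131.33
[377.  81. 464.  -0.] 175.42
[303. 231. 304. 336.] 42.05
[331. 323. 331. 243.] 42.63
[357.  82. 224.  84.] 133.09
[588. 407. 583. 327.] 59.05
[382.  -0. 327.  54.] 175.53
[335. 281. 339. 331.] 47.69
[170.  48. 139.  84.] 176.44
[296. 330. 300. 281.] 36.86
[243. 141. 277. 177.] 85.72
[140.  90.  62. 186.] 176.42
[332. 243. 332. 114.] 43.16
[298. 116. 301. 229.] 43.14
[ 70. 190. 148.  95.] 176.47
[556. 311. 457. 339.] 148.91
[449. 335. 557. 304.] 148.95
[578. 324. 479. 352.] 148.66
[266. 200. 191. 220.] 146.85
mark scene [([283.0, 238.0], 0.85, [0.496, 0.02]), ([329.0, 178.0], 0.59, [0.346, 0.272]), ([130.0, 246.0], 0.47, [0.303, -0.287])]
tall scene [([285.0, 269.0], 0.96, [0.497, 0.021]), ([332.0, 210.0], 0.59, [0.36, 0.27])]
short scene [([323.0, 273.0], 0.82, [0.563, 0.087]), ([358.0, 247.0], 0.71, [0.534, 0.221]), ([431.0, 255.0], 0.57, [0.67, 0.348])]
line scene []
axis scene [([176.0, 283.0], 0.65, [0.491, -0.257])]
mark side [([362.0, 266.0], 0.75, [0.49, 0.024]), ([364.0, 391.0], 0.71, [0.349, 0.276])]
tall side [([360.0, 426.0], 0.95, [0.347, 0.278]), ([357.0, 296.0], 0.67, [0.499, 0.017])]
short side [([314.0, 297.0], 0.82, [0.573, 0.069]), ([190.0, 370.0], 0.6, [0.665, 0.347]), ([358.0, 296.0], 0.42, [0.495, 0.015])]
line side []
axis side [([420.0, 197.0], 0.63, [0.489, -0.25]), ([360.0, 266.0], 0.48, [0.493, 0.028])]
```

View pics/fin.png

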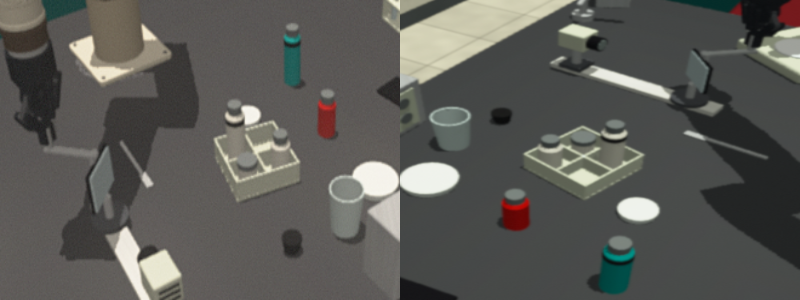

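Everything stands where it should and the bystanders look undisturbed. The glass faces about 43.1° and needs about 42.1°, so I'll turn it 1° more.

```bash
python3 -m inch '[-1.1,1.1,0,0,0,-0.0175,0, -1.1,1.1,0,0,0,-0.0175,0, -1.1,1.1,0,0,0,-0.0175,0, -1.1,1.1,0,0,0,-0.0175,0, -1.1,1.1,0,0,0,-0.0175,0, -1.1,1.1,0,0,0,-0.0175,0]'; python3 look.py w10 pin:.181; python3 - <<'E'
from h import *
k=cam("wrist");g=cv2.imread("pics/w10.png",0)
for l in cv2.createLineSegmentDetector().detect(g)[0][:,0]:
    if np.hypot(l[2]-l[0],l[3]-l[1])<45 or max(l[1],l[3])>250: continue
    a=onz("wrist",l[:2],.1,k);b=onz("wrist",l[2:],.1,k);v=(b-a)[:2]
    print(l.round(),round(float(np.degrees(np.arctan2(v[1],v[0]))%180),2))
E
```

```text
clock: 20.77
eef_pos: [0.4191, -0.3178, 0.1889]
tool_rot: [0.936, 0.353, -0.0, 0.002]
ft_force: [-3.3, -3.4, 6.2]
grip_width: 0.0104
grasp_force: 59.1
[ 0.4191 -0.3178  0.1889] [ 0.7513  0.66   -0.0017] 20.7667
pin [319. 317.] 0.81 [ 0.4198 -0.3183]
[333.  92. 411.  91.] 132.11
[223.  94. 294.  92.] 132.44
[376.  81. 458.   1.] 175.36
[357.  82. 224.  84.] 132.23
[152. 101. 183.  63.] 176.87
[379.  -1. 326.  54.] 175.55
[169.  50. 138.  88.] 176.37
[243. 142. 278. 177.] 85.61
[140.  93.  64. 190.] 176.43
[ 70. 197. 148.  99.] 176.47
[298. 116. 302. 243.] 42.4
[234. 211. 190. 221.] 144.47
```

```bash
python3 -c "
from workcell import bot
print(bot.job_done())"
```

```text
the job is handed in; nothing more can be done
None
```

I handed the job in at about 21 s: both bottles stand upright in their own crate cells, the jar is still in its cell, and the gripper holds the mirror at about 42.3° against a computed target of about 42.1°, as measured from camera images; no verdict came back.

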